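Sort two storage jars by height into the rows of a tray

TASK

The wooden tray has one row for tall blue jars and one for short blue jars; a jar of each height already stands in its row. Add the two blue jars that stand outside the tray: the tall one to the row of the tall jar and the short one to the row of the short jar, both standing upright on the tray's floor. Keep them upright all the way and set them down, do not drop them.

Things in the scene. Friction and masses are not known exactly. Their poses are not given: they have to be found in the camera images.
- tray: Fixed brown wooden tray, 178 x 230 x 20 mm, open on top; a low divider makes two rows, each 80 mm wide inside. Origin: centre of its underside, z up. The rows run along y, middle lines at x = +43 and -43 mm; floor 6 mm above the origin, walls and divider (6 mm thick) up to 20 mm. At y = -75 mm (the end to the robot's right) a jar stands in each row; the rest is free.
- tall_in_tray: Round blue jar with a flat light wooden lid, 50 mm diameter, 120 mm tall, fixed in the tray at its y = -75 mm end, in the x = +43 or the x = -43 mm row (varies): that is the row for tall jars. The other row is for short jars; a like jar 75 mm tall is fixed beside it there. Origin: centre of its underside.
- tall_jar: Loose round blue glazed jar with a flat light wooden lid that does not come off, 50 mm diameter, 120 mm tall, about 0.26 kg, standing on the worktop outside the tray, to the robot's left. Origin: centre of its underside, z up along the jar; it can be gripped anywhere round the side.
- short_jar: Loose jar of the same make and 50 mm diameter but only 75 mm tall, about 0.18 kg, standing on the worktop outside the tray, to the robot's left. Origin: centre of its underside, z up along the jar; it can be gripped anywhere round the side.
Not all that is in view belongs to the job. Leave any purple look-alike of the short_jar alone.

How it is judged (in metres and radians):
At the end, for the whole second after the job is handed in: Loose tall jar in the row of the tall jar, loose short jar in the other row: each 20 to 70 mm from the tray's middle line and within 110 mm of its centre along the row, underside within 6 mm of the tray's floor, upright within 10 degrees, released and at rest (((x of tall_in_tray in the frame of tray between 0.02 and 0.07 m and x of tall_jar in the frame of tray between 0.02 and 0.07 m and x of short_jar in the frame of tray between -0.07 and -0.02 m) or (x of tall_in_tray in the frame of tray between -0.07 and -0.02 m and x of tall_jar in the frame of tray between -0.07 and -0.02 m and x of short_jar in the frame of tray between 0.02 and 0.07 m)) and z of tall_jar in the frame of tray between 0 and 0.012 m and y of tall_jar in the frame of tray between -0.11 and 0.11 m and angle between each of tall_jar, short_jar's own z axis and vertical below 0.17 rad and linear speed of each of tall_jar, short_jar below 0.02 m/s and z of short_jar in the frame of tray between 0 and 0.012 m and y of short_jar in the frame of tray between -0.11 and 0.11 m); the robot touches nothing.
It fails at once if a loose jar is tipped more than 35 degrees (angle between any of tall_jar, short_jar's own z axis and vertical above 0.61 rad).
It fails at once if a loose jar is dropped (falls freely faster than 0.7 m/s) ((linear speed of tall_jar above 0.7 m/s and contact force between the fingers and tall_jar below 0.1 N) or (linear speed of short_jar above 0.7 m/s and contact force between the fingers and short_jar below 0.1 N)).
It also fails if it takes over 56 s, if anything falls off the work surface, if the arm or the gripper's body presses on something with over 40 N, if the wrist force passes 120 N, or if a joint passes its speed limit or range.

ROBOT

A 6-joint arm with a two-finger parallel gripper is mounted at the origin on a cart in front of the work surface, level with it; the furniture and walls round the work are solid. World frame = base frame: x ahead of the robot, y to its left, z up, the work surface at z = 0. Lengths are in mm, angles in rad, forces in N, time in s.
With the tool pointing down it reaches from about 275 to 850 mm from the base axis. Payload 19 kg.
Tool frame: the origin (TCP) lies midway between the tips of the shut fingers; the grasp point (between the pads) lies 19 mm behind it; z points along the fingers, y is the line along which they close (so a half turn about z gives the same grasp; the last joint's range is limited). The gripper opens to 85 mm and grips with 20 to 120 N. Pads are 22 mm wide; open, the fingers measure 114 mm over their backs; the gripper's body (76 mm by 85 mm) begins 54 mm behind the grasp point. The pads swing forward as they close: fully open they stand 13 mm farther back than shut.
Start: joints at [-1.471, 0.15, 1.437, -0, 1.554, -0.134], TCP at [133.189, -559.331, 231.267] pointing down, gripper open.
Joint ranges: [-2.8, 2.8], [-0.68, 2.1], [0.12, 2.68], [-1.39, 4.53], [0.16, 2.79], [-2.81, 2.81]. Speed limits (rad/s): [1.89, 1.89, 2.22, 3.01, 3.01, 3.01].

INTERFACE

Orientations are given as a unit quaternion [x, y, z, w].
In Python, from rig import bot gives the robot as it stands.
- The arm moves only by the tool move_arm, never from a script. Its arguments are lists of equal length, an entry for each row: "grip": the finger opening in m, from 0 to 0.0854; "delta_pos": the shift along the world's x, y, z in m, a list of three; "turn": the turn, a rotation vector about the world's x, y, z in degrees, a list of three. A call has 1 to 20 rows; each row shifts and turns the commanded pose from where the row before left it; what a row does not reach is not made up. A row lasts 1/8 s, in which the tool goes at most 62.5 mm and 10.7 degrees, less where a joint would pass 70% of its speed; a pose out of reach is approached as far as the arm can. A call with a gripper value outside its range is refused whole. The fingers move at their own pace and stop on an object; "squeeze" is the grip in N (left out, the last holds). Time passes only in rows, so rows that do not move let the fingers close. It gives the time, the measured TCP pose, the force, the opening and the grip force at its end, in the units of the state.
- bot.get_obs(): the state, without advancing time (a new reading comes with each control period).
- bot.get_image(name): name is "side" or "top" or "wrist"; returns the picture (420x560x3 uint8, red, green, blue); there is no depth.
- bot.calibration(name): a dict with "fov_y" (degrees; the focal length in pixels is half the picture's height over the tangent of half this angle, whatever the lens; pixels are square), "cx", "cy" (the principal point, pixels), "k1" (the pictures are not rectified: a ray, as slopes to the right and down, at radius r is drawn at 1 + k1 r^2 times it, then the intrinsics apply), "rvec" (rotation vector, rad) and "tvec" (3), from world to camera coordinates, as OpenCV has them. Camera axes: x right, y down, z forward; pixel columns grow to the right and rows downward; lengths in mm; the calibration is good to about 2 mm. A picture is of the moment at which its call begins: read the wrist's pose just before it. calibration takes no time and is no camera call; for the wrist camera it gives the pose at the moment of the call.
- bot.hand_in(): hands the job in; it is judged then, once.
The state is a dict: "time": time; "qpos": joint angles; "joint_velocities": joint speeds; "joint_torque": joint torques, N m; "position": TCP position; "tool_rot": TCP orientation; "force": force on the tool from outside, world axes, zero at the start; "ft_torque": the same for the moment, N m; "opening": finger opening in mm; "gripper_force": force on a finger pad.
Only numpy, scipy, OpenCV 4.12 (cv2) and the standard library are available. Lean on these libraries where they do the work, as an engineer would, in place of code of your own. Each camera call takes 0.05 s, during which the arm holds its last target. There are 200 camera calls.

## Working session

There is one attempt and no reset: what is moved stays moved. The work goes in short steps, Python scripts to look and compute and a tool call to move; the robot and the scene stay as the last step left them, time stands still between calls to the robot, and variables do not carry over. Pictures are saved under pics/ and viewed, at most 10 in all, crops included, and the job is handed in when it is done.

Besides the shell and the picture viewer there is one more tool, called after "Emit:" as name(argument=value, ...) on one line, values as JSON. move_arm: Moves the arm, as the interface text tells. Its arguments: {"type":"object","properties":{"grip":{"type":"array"},"delta_pos":{"type":"array"},"turn":{"type":"array"},"squeeze":{"type":"number"}},"required":["grip","delta_pos","turn"]}

```bash
mkdir -p pics
python3 - <<'E'
from rig import bot
import cv2
for n in ("top","side"):
    im=bot.get_image(n); cv2.imwrite(f"pics/{n}0.png",im[:,:,::-1]); print(n,bot.calibration(n))
o=bot.get_obs();print(o)
E
```

```text
top {'fov_y': 48.80201382375509, 'cx': 283.449615618316, 'cy': 203.5086932131237, 'k1': -0.12484540982526726, 'rvec': array([ 2.18559176, -2.16694949,  0.09104099]), 'tvec': array([  76.78395011,  523.88695083, 1122.26664657])}
side {'fov_y': 44.533083826790595, 'cx': 278.9844393349131, 'cy': 216.12443133624745, 'k1': -0.18758306589952398, 'rvec': array([ 0.93807676, -2.25653518,  1.25455044]), 'tvec': array([422.0584816 , 204.91268392, 941.45647698])}
{'time': 0.1, 'qpos': array([-1.47099548e+00,  1.50949894e-01,  1.43792164e+00, -7.75918573e-06,
        1.55377809e+00, -1.34020375e-01]), 'joint_velocities': array([-0.00088474, -0.00123979, -0.00125756, -0.00036093,  0.00130395,
       -0.00028998]), 'joint_torque': array([ 4.89184196e-03, -7.14373541e+01, -5.71799541e+01,  4.31250555e-05,
        7.15545699e-03, -1.59466663e-05]), 'position': array([ 133.17221254, -559.16005721,  230.75047177]), 'tool_rot': array([ 9.93173589e-01,  1.16644518e-01,  5.16341921e-06, -5.28475971e-04]), 'force': array([0.2843887 , 0.14496088, 0.17245884]), 'ft_torque': array([-0.03062387,  0.01090836,  0.00517515]), 'gripper_force': 0.0, 'opening': 85.512768433437}
```

View pics/top0.png

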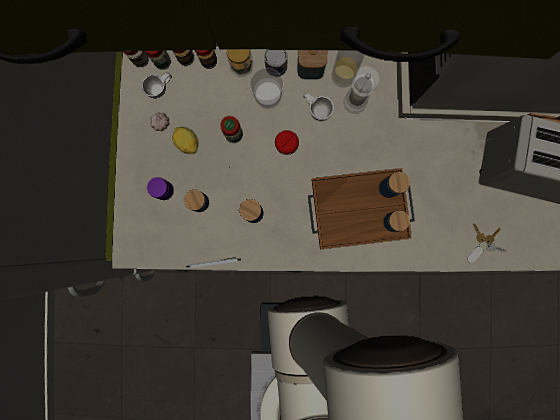

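View pics/side0.png

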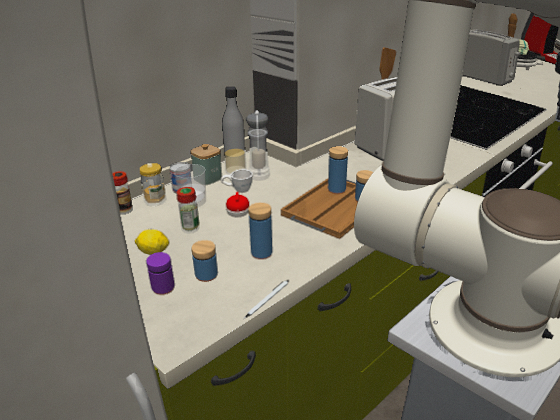

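The top view shows the loose lids at about (195,200) and (250,210), the purple decoy at (160,188), the tray centred near (362,209), and its jar lids at (398,183) and (398,221). In the side view the loose tall jar is at (261,232) and the short one at (205,261). The tray's tall jar seems to be in the far row.

```bash
cat > h.py <<'E'
import numpy as np, cv2
from rig import bot
def cam(n):
    c=bot.calibration(n); f=210/np.tan(np.radians(c["fov_y"]/2))
    K=np.array([[f,0,c["cx"]],[0,f,c["cy"]],[0,0,1]]); R=cv2.Rodrigues(c["rvec"])[0]
    return K,np.array([c["k1"],0,0,0,0.]),R,np.array(c["tvec"]),np.array(c["rvec"])
def cast(C,uv,z):
    K,d,R,t,_=C; p=cv2.undistortPoints(np.array(uv,float).reshape(-1,1,2),K,d).reshape(-1,2)
    D=np.c_[p,np.ones(len(p))]@R; o=-R.T@t
    return (o+D*((z-o[2])/D[:,2])[:,None])[:,:2]
def proj(C,P):
    K,d,R,t,r=C; return cv2.projectPoints(np.array(P,float).reshape(-1,1,3),r,t,K,d)[0].reshape(-1,2)
E
python3 - <<'E'
from h import *
im=cv2.imread("pics/top0.png"); hsv=cv2.cvtColor(im,cv2.COLOR_BGR2HSV); C=cam("top")
for p in [(195,200),(250,210),(398,183),(398,221),(335,195),(335,230),(290,220)]: print(p,hsv[p[1],p[0]])
# tray rim corners
m=cv2.inRange(hsv,(3,90,40),(20,255,170)); m=cv2.morphologyEx(m,cv2.MORPH_OPEN,np.ones((3,3)))
cs=[c for c in cv2.findContours(m,0,2)[0] if cv2.contourArea(c)>50]
for c in cs: print(cv2.contourArea(c),cv2.minAreaRect(c))
c=max(cs,key=cv2.contourArea)
h=cast(C,c.reshape(-1,2),20).astype(np.float32); print("tray",cv2.minAreaRect(h))
for (u,v),zs in {(195,200):(75,),(250,210):(120,),(398,183):(75,120),(398,221):(75,120)}.items():
    w=np.zeros_like(m); cv2.circle(w,(u,v),18,255,-1)
    l=cv2.inRange(hsv,(5,50,110),(22,150,255))&w
    q=[c for c in cv2.findContours(l,0,2)[0]]; q=max(q,key=cv2.contourArea)
    (e,r)=cv2.minEnclosingCircle(q)
    for z in zs:
        pw=cast(C,q.reshape(-1,2),z).astype(np.float32); cc,rr=cv2.minEnclosingCircle(pw)
        print((u,v),z,e,r,"world",cc,rr,cast(C,[e],z))
E
python3 - <<'E'
import cv2
im=cv2.imread("pics/top0.png")[150:260,140:430]
cv2.imwrite("pics/topc.png",cv2.resize(im,None,fx=2.7,fy=2.7,interpolation=2))
E
```

```text
(195, 200) [ 15 126 107]
(250, 210) [ 15 124 111]
(398, 183) [ 15 124 105]
(398, 221) [ 15 127 104]
(335, 195) [ 14 165  82]
(335, 230) [ 13 167  78]
(290, 220) [ 21  39 125]
331.5 ((250.0, 209.5), (21.0, 20.0), 90.0)
304.5 ((194.0, 199.5), (19.0, 20.0), 90.0)
5911.0 ((363.7301330566406, 208.11483764648438), (70.78655242919922, 96.6776123046875), 83.34557342529297)
447.0 ((312.0, 58.5), (17.0, 28.0), 90.0)
282.5 ((238.0, 59.0), (20.0, 22.0), 90.0)
tray ((514.5448608398438, -119.94869995117188), (176.40321350097656, 243.9767608642578), 7.100955009460449)
(195, 200) 75 (193.39723205566406, 199.14427185058594) 10.237442016601562 world (527.1395263671875, 294.7694091796875) 24.3940372467041 [[527.28059545 294.97702466]]
(250, 210) 120 (249.58621215820312, 209.27586364746094) 10.828180313110352 world (501.0603942871094, 157.48548889160156) 24.567806243896484 [[501.07503275 157.46571863]]
(398, 183) 75 (399.15313720703125, 181.56272888183594) 10.471668243408203 world (573.7459106445312, -194.79559326171875) 25.538923263549805 [[ 573.63178714 -194.68787325]]
(398, 183) 120 (399.15313720703125, 181.56272888183594) 10.471668243408203 world (567.5896606445312, -183.51121520996094) 24.483047485351562 [[ 567.48049773 -183.40797463]]
(398, 221) 75 (400.0, 220.0) 10.63024616241455 world (481.8346252441406, -195.56300354003906) 25.655956268310547 [[ 481.79933437 -195.49951378]]
(398, 221) 120 (400.0, 220.0) 10.63024616241455 world (479.4791259765625, -184.24691772460938) 24.59508514404297 [[ 479.44528299 -184.18605412]]
```

View pics/topc.png

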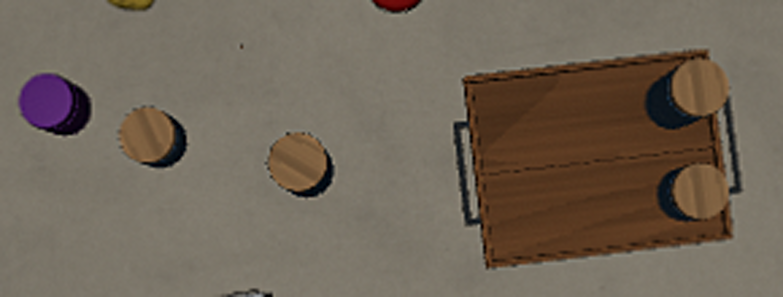

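The crop shows the tray's rim corners at about (463,76), (709,50), (732,237) and (487,268). I'll use them for the tray frame and check which row is tall against the side view.

Run:
```python
from h import *
C=cam("top");S=cam("side")
k=np.array([(463,76),(709,50),(732,237),(487,268)])
w=cast(C,(k+.5)/2.7-.5+[140,150],20); print(w); c=w.mean(0)
print("centre",c,[np.linalg.norm(w[i]-w[i-1]) for i in range(4)])
# yaw: y axis from right to left end
y=(w[0]+w[3]-w[1]-w[2])/2; x=(w[0]+w[1]-w[2]-w[3])/2
a=np.arctan2(-y[0],y[1]); b=np.arctan2(x[1],x[0]); print(np.degrees([a,b])); t=(a+b)/2
R=np.array([[np.cos(t),-np.sin(t)],[np.sin(t),np.cos(t)]])
for n,p in {"far75":(573.7,-194.8),"far120":(567.6,-183.5),"near75":(481.8,-195.6),"near120":(479.5,-184.2)}.items(): print(n,R.T@(np.array(p)-c))
for s in (43,-43):
  for yy in (-75,0,10,40,55): print(s,yy,c+R@[s,yy])
q=c+R@[43,-75];r=c+R@[-43,-75]
print(proj(S,[[*q,126],[*q,81],[*r,126],[*r,81],[527,295,75],[501,157.5,120]]))
print("R",t)
```

```text
[[ 588.254959     12.74734082]
 [ 615.16386006 -217.04103937]
 [ 441.35195929 -236.21611629]
 [ 411.90187951   -9.83653058]]
centre [ 514.16816447 -112.58658636] [np.float64(177.79325041652052), np.float64(231.35857155084557), np.float64(174.8664073622176), np.float64(228.28715255909995)]
[7.04313038 6.80069411]
far75 [ 49.18985434 -88.78875523]
far120 [ 44.49615172 -76.83596661]
near75 [-42.13672955 -78.50745785]
near120 [-43.04607748 -66.91336081]
43 -75 [ 565.89348897 -181.85772613]
43 0 [ 556.8547514  -107.40437682]
43 10 [555.64958639 -97.47726358]
43 40 [552.03409137 -67.69592385]
43 55 [550.22634385 -52.80525399]
-43 -75 [ 480.5203151 -192.2221452]
-43 0 [ 471.48157753 -117.7687959 ]
-43 10 [ 470.27641252 -107.84168266]
-43 40 [466.66091749 -78.06034293]
-43 55 [464.85316998 -63.16967307]
[[338.19552519 148.49620312]
 [337.52100164 164.03616149]
 [366.74908485 156.97521028]
 [365.56900522 172.89796956]
 [202.19296141 245.06108007]
 [259.02438739 206.40798891]]
R 0.12081015915031368
```

Emit:
move_arm(grip=[0.085, 0.085, 0.085, 0.085, 0.085, 0.085, 0.085, 0.085, 0.085, 0.085, 0.085, 0.085, 0.085, 0.085], delta_pos=[[0.02, 0.03, 0.002], [0.02, 0.03, 0.002], [0.02, 0.03, 0.002], [0.02, 0.03, 0.002], [0.02, 0.03, 0.002], [0.02, 0.03, 0.002], [0.02, 0.03, 0.002], [0.02, 0.03, 0.002], [0.02, 0.03, 0.002], [0.02, 0.03, 0.002], [0.02, 0.03, 0.002], [0.02, 0.03, 0.002], [0.02, 0.03, 0.002], [0.02, 0.03, 0.002]], turn=[[0, 0, 4.75], [0, 0, 4.75], [0, 0, 4.75], [0, 0, 4.75], [0, 0, 4.75], [0, 0, 4.75], [0, 0, 4.75], [0, 0, 4.75], [0, 0, 4.75], [0, 0, 4.75], [0, 0, 4.75], [0, 0, 4.75], [0, 0, 4.75], [0, 0, 4.75]], squeeze=40)

```text
time: 1.85
position: [413.6, -138.2, 259.2]
tool_rot: [0.766, 0.643, -0.0, -0.0]
force: [0.1, 0.1, -0.2]
opening: 84.7
gripper_force: 0.0
```

Emit:
move_arm(grip=[0.085, 0.085, 0.085, 0.085, 0.085, 0.085, 0.085, 0.085, 0.085, 0.085, 0.085, 0.085], delta_pos=[[0.01, 0.036, 0], [0.01, 0.036, 0], [0.01, 0.036, 0], [0.01, 0.036, 0], [0.01, 0.036, 0], [0.01, 0.036, 0], [0.01, 0.036, 0], [0.01, 0.036, 0], [0.01, 0.036, 0], [0.01, 0.036, 0], [0.01, 0.036, 0], [0, 0, 0]], turn=[[0, 0, 0], [0, 0, 0], [0, 0, 0], [0, 0, 0], [0, 0, 0], [0, 0, 0], [0, 0, 0], [0, 0, 0], [0, 0, 0], [0, 0, 0], [0, 0, 0], [0, 0, 0]])

```text
time: 3.35
position: [523.2, 258.5, 258.3]
tool_rot: [0.766, 0.643, -0.001, -0.0]
force: [-0.6, -0.1, 0.8]
opening: 84.8
gripper_force: 0.0
```

Run:
```python
from h import *
print(bot.get_obs()["position"],bot.get_obs()["tool_rot"]);C=cam("wrist")
im=bot.get_image("wrist"); cv2.imwrite("pics/w1.png",im[:,:,::-1])
print(proj(C,[[527,295,75],[501,157.5,120]]), -C[2].T@C[3])
```

```text
[523.17167549 258.52315683 258.3008583 ] [ 7.65928018e-01  6.42925871e-01 -6.33579687e-04 -4.41297466e-04]
[[277.12014689 153.40673466]
 [275.18646407 299.95533383]] [535.83806266 328.99171749 401.82221986]
```

View pics/w1.png

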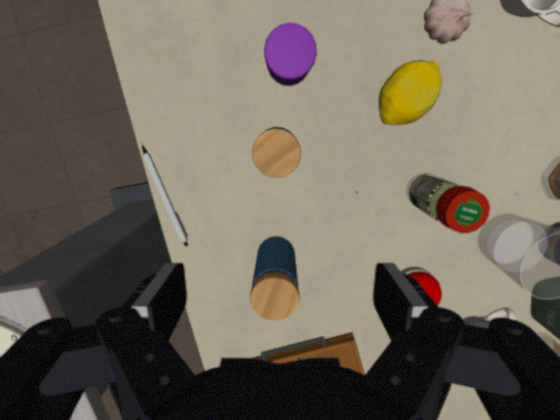

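The wrist view shows the short jar's lid at (277,153), the tall one's at (275,298) and the purple one at (290,52). The first two match my predictions, and there is free room on both finger sides.

Emit:
move_arm(grip=[0.085, 0.085, 0.085, 0.085, 0.085, 0.085, 0.085, 0.085, 0.085, 0.085, 0.085, 0.085, 0.085, 0.04, 0.04, 0.04, 0.04, 0.04, 0.04, 0.04], delta_pos=[[0.002, 0.018, 0], [0.002, 0.018, 0], [0, 0, -0.027], [0, 0, -0.027], [0, 0, -0.027], [0, 0, -0.027], [0, 0, -0.027], [0, 0, -0.027], [0, 0, -0.027], [0, 0, -0.027], [0, 0, -0.008], [0, 0, -0.008], [0, 0, 0], [0, 0, 0], [0, 0, 0], [0, 0, 0], [0, 0, 0], [0, 0, 0], [0, 0, 0], [0, 0, 0]], turn=[[0, 0, 0], [0, 0, 0], [0, 0, 0], [0, 0, 0], [0, 0, 0], [0, 0, 0], [0, 0, 0], [0, 0, 0], [0, 0, 0], [0, 0, 0], [0, 0, 0], [0, 0, 0], [0, 0, 0], [0, 0, 0], [0, 0, 0], [0, 0, 0], [0, 0, 0], [0, 0, 0], [0, 0, 0], [0, 0, 0]], squeeze=40)

```text
time: 5.9
position: [527.5, 292.8, 28.1]
tool_rot: [0.767, 0.642, 0.0, 0.0]
force: [-1.6, -0.4, 5.6]
opening: 49.0
gripper_force: 41.0
```

Emit:
move_arm(grip=[0.04, 0.04, 0.04, 0.04, 0.04, 0.04, 0.04, 0.04], delta_pos=[[0, 0, 0.01], [0, 0, 0.02], [0, 0, 0.025], [0, 0, 0.025], [0, 0, 0.025], [0, 0, 0.025], [0, 0, 0.02], [0, 0, 0.01]], turn=[[0, 0, 0], [0, 0, 0], [0, 0, 0], [0, 0, 0], [0, 0, 0], [0, 0, 0], [0, 0, 0], [0, 0, 0]])

```text
time: 6.9
position: [527.4, 292.7, 188.8]
tool_rot: [0.767, 0.642, 0.001, 0.0]
force: [0.8, -0.6, -1.4]
opening: 49.1
gripper_force: 41.7
```

Emit:
move_arm(grip=[0.04, 0.04, 0.04, 0.04, 0.04, 0.04, 0.04, 0.04, 0.04, 0.04, 0.04, 0.04, 0.04, 0.04, 0.04, 0.04, 0.04], delta_pos=[[-0.002, -0.0126, 0], [-0.004, -0.0252, 0], [-0.004, -0.0252, 0], [-0.004, -0.0252, 0], [-0.004, -0.0252, 0], [-0.004, -0.0252, 0], [-0.004, -0.0252, 0], [-0.004, -0.0252, 0], [-0.004, -0.0252, 0], [-0.004, -0.0252, 0], [-0.004, -0.0252, 0], [-0.004, -0.0252, 0], [-0.004, -0.0252, 0], [-0.004, -0.0252, 0], [-0.004, -0.0252, 0], [-0.002, -0.0126, 0], [0, 0, 0]], turn=[[0, 0, 0], [0, 0, 0], [0, 0, 0], [0, 0, 0], [0, 0, 0], [0, 0, 0], [0, 0, 0], [0, 0, 0], [0, 0, 0], [0, 0, 0], [0, 0, 0], [0, 0, 0], [0, 0, 0], [0, 0, 0], [0, 0, 0], [0, 0, 0], [0, 0, 0]])

```text
time: 9.02
position: [466.8, -85.8, 186.8]
tool_rot: [0.767, 0.642, -0.0, -0.0]
force: [-0.2, -0.3, -1.7]
opening: 48.9
gripper_force: 41.7
```

Run:
```python
from h import *
o=bot.get_obs();print(o["position"],o["force"],o["opening"],o["gripper_force"])
a=bot.get_image("side"); b=bot.get_image("wrist"); cv2.imwrite("pics/c2.png",cv2.resize(np.hstack([a,b])[:,:,::-1],(800,300)))
```

```text
[466.77798493 -85.77349359 186.83682538] [-0.20070989 -0.344182   -1.73728303] 48.937048772669044 41.72358065843582
```

View pics/c2.png

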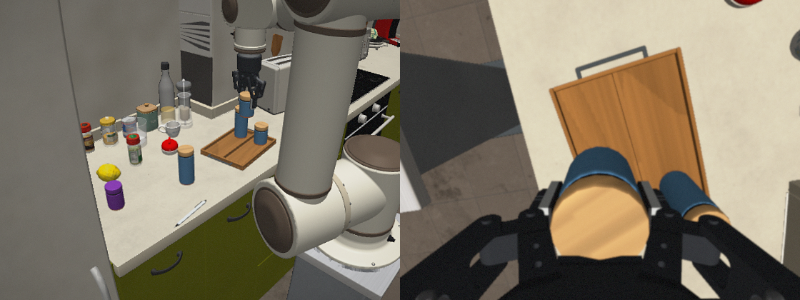

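The short jar hangs upright over the near (left in the wrist view) row, and everything is clear below. I'll lower it.

Emit:
move_arm(grip=[0.04, 0.04, 0.04, 0.04, 0.04, 0.04, 0.04, 0.04, 0.04, 0.04, 0.04], delta_pos=[[0, 0, -0.01], [0, 0, -0.02], [0, 0, -0.025], [0, 0, -0.025], [0, 0, -0.025], [0, 0, -0.02], [0, 0, -0.01], [0, 0, -0.005], [0, 0, -0.005], [0, 0, -0.003], [0, 0, 0]], turn=[[0, 0, 0], [0, 0, 0], [0, 0, 0], [0, 0, 0], [0, 0, 0], [0, 0, 0], [0, 0, 0], [0, 0, 0], [0, 0, 0], [0, 0, 0], [0, 0, 0]])

```text
time: 10.5
position: [467.2, -85.4, 39.4]
tool_rot: [0.767, 0.642, 0.0, 0.0]
force: [-0.2, 0.1, -1.7]
opening: 49.5
gripper_force: 41.7
```

Emit:
move_arm(grip=[0.04, 0.04, 0.04], delta_pos=[[0, 0, -0.002], [0, 0, -0.002], [0, 0, 0]], turn=[[0, 0, 0], [0, 0, 0], [0, 0, 0]])

```text
time: 10.88
position: [467.1, -85.3, 35.1]
tool_rot: [0.767, 0.642, -0.0, -0.0]
force: [0.0, 0.7, -1.2]
opening: 49.1
gripper_force: 41.7
```

Emit:
move_arm(grip=[0.04, 0.04], delta_pos=[[0, 0, -0.001], [0, 0, 0]], turn=[[0, 0, 0], [0, 0, 0]])

```text
time: 11.12
position: [467.2, -85.3, 34.2]
tool_rot: [0.767, 0.642, -0.0, -0.0]
force: [0.3, 0.2, -1.3]
opening: 49.0
gripper_force: 41.7
```

Emit:
move_arm(grip=[0.04, 0.04], delta_pos=[[0, 0, -0.001], [0, 0, 0]], turn=[[0, 0, 0], [0, 0, 0]])

```text
time: 11.38
position: [467.2, -85.4, 34.0]
tool_rot: [0.767, 0.642, -0.0, 0.0]
force: [-5.9, 1.5, 13.0]
opening: 49.3
gripper_force: 43.1
```

It's touching the floor. Releasing, rising, and going to the tall jar.

Emit:
move_arm(grip=[0.055, 0.06, 0.066, 0.066, 0.066, 0.066, 0.066, 0.066, 0.066, 0.085, 0.085], delta_pos=[[0, 0, 0], [0, 0, 0], [0, 0, 0], [0, 0, 0], [0, 0, 0.01], [0, 0, 0.02], [0, 0, 0.03], [0, 0, 0.03], [0, 0, 0.03], [0, 0, 0.03], [0, 0, 0.01]], turn=[[0, 0, 0], [0, 0, 0], [0, 0, 0], [0, 0, 0], [0, 0, 0], [0, 0, 0], [0, 0, 0], [0, 0, 0], [0, 0, 0], [0, 0, 0], [0, 0, 0]])

```text
time: 12.75
position: [467.7, -85.5, 195.5]
tool_rot: [0.767, 0.642, 0.001, 0.001]
force: [0.3, -0.6, -0.4]
opening: 84.9
gripper_force: 0.0
```

Emit:
move_arm(grip=[0.085, 0.085, 0.085, 0.085, 0.085, 0.085, 0.085, 0.085, 0.085, 0.085], delta_pos=[[0.004, 0.027, 0], [0.004, 0.027, 0], [0.004, 0.027, 0], [0.004, 0.027, 0], [0.004, 0.027, 0], [0.004, 0.027, 0], [0.004, 0.027, 0], [0.004, 0.027, 0], [0.002, 0.027, 0], [0, 0, 0]], turn=[[0, 0, 0], [0, 0, 0], [0, 0, 0], [0, 0, 0], [0, 0, 0], [0, 0, 0], [0, 0, 0], [0, 0, 0], [0, 0, 0], [0, 0, 0]])

```text
time: 14.0
position: [500.9, 158.9, 192.7]
tool_rot: [0.766, 0.643, -0.0, -0.0]
force: [0.1, -0.1, -0.4]
opening: 84.9
gripper_force: 0.0
```

Run:
```python
from h import *
o=bot.get_obs();print(o["position"],o["force"],o["opening"])
im=cv2.cvtColor(bot.get_image("top"),cv2.COLOR_RGB2BGR); S=bot.get_image("side"); C=cam("top")
cv2.imwrite("pics/c3.png",cv2.resize(np.hstack([im,S[:,:,::-1]]),(800,300)))
print(proj(C,[[467.3,-83,81],[501,157.5,120]]),proj(cam("side"),[[467.3,-83,81],[467.3,-83,6]]))
```

```text
[500.85532919 158.93872169 192.65980682] [ 0.09661331 -0.12325685 -0.37543524] 84.90000596944607
[[353.28300987 225.72833067]
 [249.57059    209.30882002]] [[342.48513824 189.11490323]
 [341.05371876 215.58321217]]
```

View pics/c3.png

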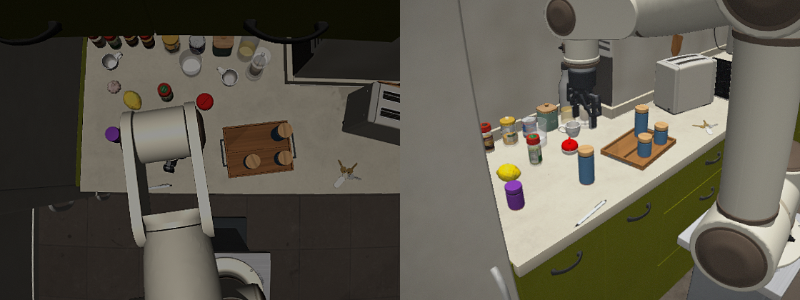

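The short jar stands upright in the near row (top view about (353,226)). Next I grip the tall one.

Emit:
move_arm(grip=[0.085, 0.085, 0.085, 0.085, 0.085, 0.085, 0.085, 0.085, 0.04, 0.04, 0.04, 0.04, 0.04, 0.04, 0.04], delta_pos=[[0, -0.001, -0.02], [0, 0, -0.025], [0, 0, -0.025], [0, 0, -0.025], [0, 0, -0.018], [0, 0, -0.01], [0, 0, -0.003], [0, 0, 0], [0, 0, 0], [0, 0, 0], [0, 0, 0], [0, 0, 0], [0, 0, 0], [0, 0, 0], [0, 0, 0]], turn=[[0, 0, 0], [0, 0, 0], [0, 0, 0], [0, 0, 0], [0, 0, 0], [0, 0, 0], [0, 0, 0], [0, 0, 0], [0, 0, 0], [0, 0, 0], [0, 0, 0], [0, 0, 0], [0, 0, 0], [0, 0, 0], [0, 0, 0]])

```text
time: 15.98
position: [501.2, 156.8, 67.8]
tool_rot: [0.767, 0.642, 0.0, 0.0]
force: [-3.2, 0.2, 6.6]
opening: 49.1
gripper_force: 40.4
```

Emit:
move_arm(grip=[0.04, 0.04, 0.04, 0.04, 0.04, 0.04, 0.04], delta_pos=[[0, 0, 0.01], [0, 0, 0.02], [0, 0, 0.025], [0, 0, 0.025], [0, 0, 0.02], [0, 0, 0.01], [0, 0, 0]], turn=[[0, 0, 0], [0, 0, 0], [0, 0, 0], [0, 0, 0], [0, 0, 0], [0, 0, 0], [0, 0, 0]])

```text
time: 16.85
position: [501.4, 156.7, 177.7]
tool_rot: [0.767, 0.642, 0.0, 0.0]
force: [0.3, -0.4, -1.4]
opening: 48.9
gripper_force: 41.7
```

Emit:
move_arm(grip=[0.04, 0.04, 0.04, 0.04, 0.04, 0.04, 0.04, 0.04, 0.04, 0.04, 0.04, 0.04], delta_pos=[[0.0025, -0.0105, 0], [0.005, -0.021, 0], [0.005, -0.021, 0], [0.005, -0.021, 0], [0.005, -0.021, 0], [0.005, -0.021, 0], [0.005, -0.021, 0], [0.005, -0.021, 0], [0.005, -0.021, 0], [0.005, -0.021, 0], [0.0025, -0.0105, 0], [0, 0, 0]], turn=[[0, 0, 0], [0, 0, 0], [0, 0, 0], [0, 0, 0], [0, 0, 0], [0, 0, 0], [0, 0, 0], [0, 0, 0], [0, 0, 0], [0, 0, 0], [0, 0, 0], [0, 0, 0]])

```text
time: 18.35
position: [551.3, -53.9, 177.1]
tool_rot: [0.767, 0.642, -0.0, -0.0]
force: [0.2, 0.2, -1.5]
opening: 49.2
gripper_force: 41.7
```

Run:
```python
from h import *
o=bot.get_obs();print(o["position"],o["force"],o["opening"])
a=bot.get_image("side"); b=bot.get_image("wrist"); cv2.imwrite("pics/c4.png",cv2.resize(np.hstack([a,b])[:,:,::-1],(800,300)))
```

```text
[551.25954867 -53.90764399 177.09578914] [ 0.21973322  0.16149123 -1.48344644] 49.21364784176609
```

View pics/c4.png

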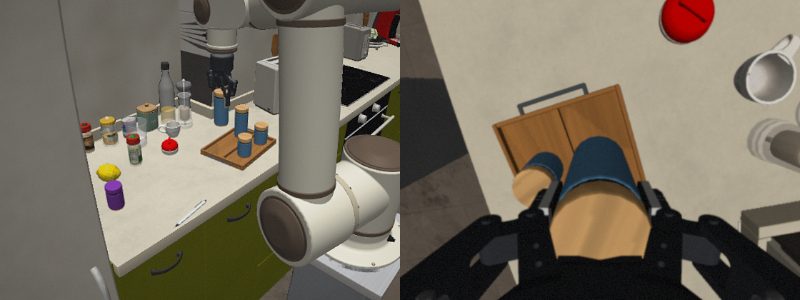

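The tall jar is held upright above the far row and clear of the short jar. I'll lower it.

Emit:
move_arm(grip=[0.04, 0.04, 0.04, 0.04, 0.04, 0.04, 0.04, 0.04, 0.04], delta_pos=[[0, 0, -0.01], [0, 0, -0.02], [0, 0, -0.025], [0, 0, -0.02], [0, 0, -0.013], [0, 0, -0.007], [0, 0, -0.004], [0, 0, -0.002], [0, 0, 0]], turn=[[0, 0, 0], [0, 0, 0], [0, 0, 0], [0, 0, 0], [0, 0, 0], [0, 0, 0], [0, 0, 0], [0, 0, 0], [0, 0, 0]])

```text
time: 19.58
position: [551.3, -53.4, 76.5]
tool_rot: [0.767, 0.642, 0.0, 0.0]
force: [-0.1, 0.5, -1.4]
opening: 49.4
gripper_force: 41.7
```

Emit:
move_arm(grip=[0.04, 0.04], delta_pos=[[0, 0, -0.001], [0, 0, 0]], turn=[[0, 0, 0], [0, 0, 0]])

```text
time: 19.82
position: [551.2, -53.3, 75.4]
tool_rot: [0.767, 0.642, 0.0, 0.0]
force: [0.1, 0.8, -1.3]
opening: 48.9
gripper_force: 41.7
```

Emit:
move_arm(grip=[0.04, 0.04], delta_pos=[[0, 0, -0.001], [0, 0, 0]], turn=[[0, 0, 0], [0, 0, 0]])

```text
time: 20.08
position: [551.1, -53.3, 74.2]
tool_rot: [0.767, 0.642, -0.0, -0.0]
force: [-0.6, 0.3, -1.6]
opening: 49.0
gripper_force: 41.7
```

Emit:
move_arm(grip=[0.04, 0.04], delta_pos=[[0, 0, -0.001], [0, 0, 0]], turn=[[0, 0, 0], [0, 0, 0]])

```text
time: 20.32
position: [551.3, -53.4, 73.8]
tool_rot: [0.767, 0.642, 0.0, 0.0]
force: [-3.4, 1.0, 6.9]
opening: 49.0
gripper_force: 42.7
```

It's on the floor. Releasing and clearing the view.

Emit:
move_arm(grip=[0.055, 0.06, 0.062, 0.062, 0.062, 0.062, 0.062, 0.062, 0.062, 0.062, 0.062], delta_pos=[[0, 0, 0], [0, 0, 0], [0, 0, 0], [0, 0, 0], [0, 0, 0.01], [0, 0, 0.02], [0, 0, 0.03], [0, 0, 0.03], [0, 0, 0.03], [0, 0, 0.02], [0, 0, 0.01]], turn=[[0, 0, 0], [0, 0, 0], [0, 0, 0], [0, 0, 0], [0, 0, 0], [0, 0, 0], [0, 0, 0], [0, 0, 0], [0, 0, 0], [0, 0, 0], [0, 0, 0]])

```text
time: 21.7
position: [551.4, -53.4, 224.9]
tool_rot: [0.767, 0.642, 0.0, 0.001]
force: [0.1, -0.2, -0.5]
opening: 61.8
gripper_force: 0.0
```

Emit:
move_arm(grip=[0.062, 0.062, 0.062, 0.062, 0.062, 0.062, 0.062, 0.062, 0.062], delta_pos=[[-0.005, 0.03, 0], [-0.005, 0.03, 0], [-0.005, 0.03, 0], [-0.005, 0.03, 0], [-0.005, 0.03, 0], [-0.005, 0.03, 0], [-0.005, 0.03, 0], [-0.005, 0.03, 0], [0, 0, 0]], turn=[[0, 0, 0], [0, 0, 0], [0, 0, 0], [0, 0, 0], [0, 0, 0], [0, 0, 0], [0, 0, 0], [0, 0, 0], [0, 0, 0]])

```text
time: 22.82
position: [510.6, 188.2, 223.0]
tool_rot: [0.766, 0.643, -0.0, -0.0]
force: [0.7, -0.4, -0.0]
opening: 61.8
gripper_force: 0.0
```

Run:
```python
from h import *
o=bot.get_obs();print(o["time"],o["position"],o["force"],o["opening"])
a=bot.get_image("side"); b=bot.get_image("top"); cv2.imwrite("pics/c5.png",cv2.resize(np.hstack([a[110:270,250:450],b[130:290,290:490]])[:,:,::-1],(800,320)))
print(proj(cam("side"),[[550.5,-53,126],[550.5,-53,6]])-[250,110],proj(cam("top"),[[550.5,-53,126]])-[290,130])
```

```text
22.825 [510.62009223 188.1534783  223.03772226] [ 0.7302034  -0.38132574 -0.02190581] 61.75121745206167
[[59.05500444 55.73073755]
 [58.41386651 98.13876219]] [[52.87119207 58.05018234]]
```

View pics/c5.png

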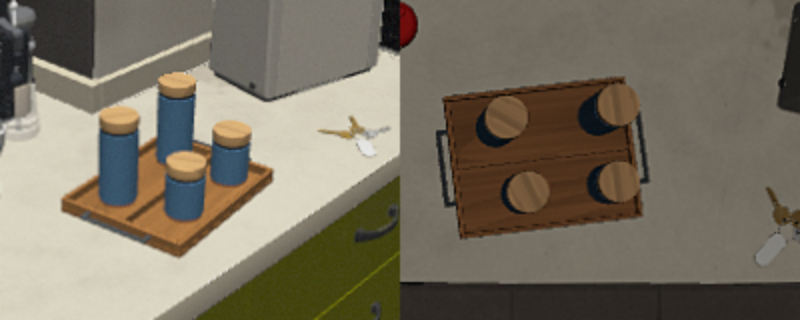

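Both views show the two loose jars standing upright in their rows: the tall one with the tall jar in the far row, the short one with the short jar in the near row. The gripper is well clear.

```bash
python3 -c "
from rig import bot
print(bot.hand_in())"
```

```text
the job is handed in; nothing more can be done
None
```

The tall and short jars each stand upright and released in their matching tray rows, and I handed the job in after about 23 s of robot time; the hand-in gave no verdict.

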